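Locate a test-panel carrier on the colour-reading jig and lower the head

ROBOT

A 7-joint arm with a two-finger parallel gripper is mounted at the origin on a cart in front of the work surface, level with it; the furniture and walls round the work are solid. World frame = base frame: x ahead of the robot, y to its left, z up, the work surface at z = 0. Lengths are in m, angles in degrees, forces in N, time in s.
With the tool pointing down it reaches from about 0.425 to 1.025 m from the base axis. Payload 9.4 kg.
Tool frame: the origin (TCP) lies between the finger pads; the fingertips stand 19 mm ahead of it and the grasp point (between the pads) is the TCP; z points along the fingers, y is the line along which they close (so a half turn about z gives the same grasp; the last joint's range is limited). The gripper opens to 93 mm and grips with 3 to 60 N. Pads are 15 mm wide; open, the fingers measure 128 mm over their backs; the gripper's body (75 mm by 188 mm) begins 65 mm behind the grasp point.
Start: joints at [-73.035, 34.337, -0.143, 91.639, 0.103, 54.024, -4.572], TCP at [0.264, 0.675, 0.238] pointing down, gripper open.
Joint ranges: [-147.43, 147.43], [-19.82, 112.94], [-74.19, 73.91], [6.32, 146.72], [-59.91, 239.91], [6.04, 106.73], [-150.56, 150.56]. Speed limits (degrees/s): [127.2, 127.2, 172.46, 172.46, 180, 180, 180].

INTERFACE

Orientations are given as [roll, pitch, yaw] about the fixed x, y, z axes, in that order (R = Rz(yaw) Ry(pitch) Rx(roll)).
In Python, from bench import r, eyes gives the robot as it stands. The module is installed in compiled form; this text tells all that it offers.
- The arm moves only by the tool send_rows, never from a script. Its argument "plan" is text: rows parted by semicolons, each of 7 numbers parted by spaces: the finger opening in mm, from 0 to 93, then the shift along the tool's x, y, z in mm, then the turn, a rotation vector about the tool's x, y, z in degrees. A call has 1 to 8 rows; each row is the pose to reach, as a shift and turn from the pose commanded when the call began, along the tool's axes at that moment; what a row does not reach only later rows make up. A row lasts 1/12 s, in which the tool goes at most 41.7 mm and 7.16 degrees, less where a joint would pass 70% of its speed; a pose out of reach is approached as far as the arm can. A call with a gripper value outside its range is refused whole. The fingers move at their own pace and stop on an object; the grip force is fixed at half the most. Time passes only in rows, so rows that repeat a pose let the fingers close. It gives the time, the measured TCP pose, the force, the opening and the grip force at its end, in the units of the state.
- r.sense(): the state, without advancing time (a new reading comes with each control period).
- eyes.camera(name): name is "side" or "top" or "wrist"; returns a dict with "img" (480x640x3 uint8, red, green, blue), "range_z" (480x640 float32, m along the optical axis (not along the pixel's ray), 0 where there is no reading), "camera_matrix" (3x3 intrinsics, pixels), "distortion" ([k1, k2, p1, p2, k3] as OpenCV has them; the pictures are not rectified), "world_from_camera" (4x4, takes a point from camera to world coordinates). Camera axes: x right, y up, looking along -z (the intrinsics and any distortion apply to the point x, -y, -z); pixel columns grow to the right and rows downward; lengths in m; the calibration is good to about 2 mm. A picture is of the moment at which its call begins.
- r.finish_job(): hands the job in; it is judged then, once.
The state is a dict: "t": time; "joints": joint angles; "dq": joint speeds; "joint_efforts": joint torques, N m; "position": TCP position; "ee_rot": TCP orientation; "wrist_force": force on the tool from outside, world axes, zero at the start; "wrist_torque": the same for the moment, N m; "grip_width": finger opening in m; "grip_force": force on a finger pad.
Only numpy, scipy, OpenCV 4.12 (cv2) and the standard library are available. Lean on these libraries where they do the work, as an engineer would, in place of code of your own. Each camera call takes 0.05 s, during which the arm holds its last target. There are 200 camera calls.

TASK

Get the spray-out panel ready for its colour reading: take the tint bottle that was left standing on the jig plate back to the empty compartment of the bottle tray, then slide the panel carrier fully home against both dowels and the end stop while the reading head is still raised. Then swing the head down until its nose rests on the panel, leaving the carrier home. Keep the bottles upright and leave the paint tin and the marker on the jig where they are.

Things in the scene. Friction and masses are not known exactly. Their poses are not given: they have to be found in the camera images.
- jig: Colour-reading jig fixed to the bench: aluminium plate 280 x 390 x 10 mm, z 0 to +10 mm, x -180 to +100, y -195 to +195 mm in its frame (origin on the bench). Its x points away from the robot (turned up to 0.25 rad), y left. On its right, two hinge brackets 58 mm high over the plate (x -61 to +81, y -173 to -141 mm) carry the reading head.
- home (a point): On the plate's top, at x +10, y -25 mm of the jig: where the carrier's origin lies when the carrier touches both dowels and the end stop; axes as the jig's.
- carrier: Loose grey plastic frame 100 (x) x 150 (y) x 18 mm, 0.35 kg, with a bare steel test panel let in 2.5 mm below its rim. Origin at the centre of its underside, axes as the jig's when home. Starts on the jig plate, nearer the robot and farther left than home, up to 0.35 rad askew. Too wide to grasp: push it by its edges.
- reading_head (a joint): Head hinge, axis along the jig's x: 0 when level with the nose (black, 36 mm wide) just resting on the panel of a carrier at home, growing as it swings up and over to the right; starts raised, 1.7 to 1.95 rad (past upright). Friction hinge (0.55 N m): stays where left, needs about 5 N at the bar. Without a carrier below, it stops at -0.04.
- dowel_a (a point): Foot of the right dowel on the plate's top (jig x +66, y -75 mm): upright steel pin, 12 mm thick, 24 mm high. Both dowels stop the carrier's far long side at jig x +60 mm.
- dowel_b (a point): Foot of the left dowel (jig x +66, y +25 mm), the same.
- end_stop (a point): Centre of the end stop's contact face (jig x +10, y -100, z +20 mm): a 14 mm round button on a 22 mm high block to its right; it stops the carrier's right end.
- head_hinge (a point): On the hinge axis of the head, in its middle: at x +10, y -157, z +55 mm of the jig.
- grip_bar (a point): Centre of the head's steel pull bar, 12 mm round, along the jig's x, 70 mm clear between two side arms, at joint 0 it lies at y +214, z +40 mm from head_hinge (jig axes). The grey instrument between the arms ends 37 mm short of the bar's edge; its top is 43 mm above the hinge at joint 0.
- bottle: The stray tint bottle, white plastic with a purple screw cap, 48 mm thick and 95 mm high, round, 110 g (cap 30 mm wide above 73 mm). Origin at the centre of its underside. Starts upright on the jig plate by the end stop, in the carrier's way.
- tray: Low steel bottle tray, fixed, 222 x 84 x 24 mm, floor and walls 4 mm, three compartments in a row along its x, each 69 x 76 mm inside. Origin under its centre; x points away from the robot (turned up to 0.12 rad).
- free_place (a point): Centre of the floor of the tray's empty compartment, the one nearest the robot (x -73, z +4 mm of the tray).
- bottle_mid: Tint bottle of the same size in the middle compartment of the tray; stays. Origin at the centre of its underside.
- bottle_far: Tint bottle of the same size in the far compartment of the tray; stays. Origin at the centre of its underside.
- tin: Paint tin, 68 mm thick, 82 mm high, standing on the jig plate's near right corner; stays. Origin at the centre of its underside.
- marker: Marker pen, 13 mm thick, 137 mm long along its y, lying on the jig plate's far left corner; stays. Origin at the centre of its underside.
Not all that is in view belongs to the job. Leave any red look-alike of the bottle alone.

How it is judged (in metres and radians):
On the way, in this order (a step that is already met when the one before it is completed fails the run):
1. the stray bottle stands upright in the tray's empty compartment (horizontal distance between bottle and free_place below 0.022 m and z of bottle in the frame of free_place below 0.006 m and angle between bottle's own z axis and vertical below 0.1 rad and linear speed of bottle below 0.01 m/s), for 0.2 s.
2. the carrier is home against both dowels and the end stop while the head is still raised (x of carrier in the frame of home between -0.0025 and 0.0025 m and y of carrier in the frame of home between -0.0025 and 0.0025 m and z of carrier in the frame of home below 0.003 m and angle between the x axis of carrier and the x axis of home, either way round below 0.03 rad and value of joint reading_head above 1 rad), for 0.2 s.
At the end, for the whole second after the job is handed in: Carrier flat, origin within 2.5 mm of home in x and y and 0.03 rad of the jig's direction; head down (joint below 0.04 rad); stray bottle upright, at rest on the floor of the empty compartment, within 22 mm of its centre; the tray's other two bottles upright (all of step 1 and x of carrier in the frame of home between -0.0025 and 0.0025 m and y of carrier in the frame of home between -0.0025 and 0.0025 m and z of carrier in the frame of home below 0.003 m and angle between the x axis of carrier and the x axis of home, either way round below 0.03 rad and value of joint reading_head below 0.04 rad and linear speed of carrier below 0.01 m/s and angle between each of bottle_mid, bottle_far's own z axis and vertical below 0.1 rad); the robot touches nothing.
It fails at once if a tint bottle is knocked over (tilted more than 0.6 rad) (angle between any of bottle, bottle_mid, bottle_far's own z axis and vertical above 0.6 rad).
It fails at once if the paint tin or the marker on the jig is moved by more than 20 mm (distance of any of tin, marker from where it was at the start of the episode above 0.02 m).
It also fails if it takes over 72 s, if anything falls off the work surface, if the arm or the gripper's body presses on something with over 40 N, if the wrist force passes 120 N, or if a joint passes its speed limit or range.

## Working session

There is one attempt and no reset: what is moved stays moved. The work goes in short steps, Python scripts to look and compute and a tool call to move; the robot and the scene stay as the last step left them, time stands still between calls to the robot, and variables do not carry over. Pictures are saved under pics/ and viewed, at most 10 in all, crops included, and the job is handed in when it is done.

Besides the shell and the picture viewer there is one more tool, called after "Request:" in YAML: its name, and indented under it one key for each argument. send_rows: Moves the arm, as the interface text tells. Its arguments: {"type":"object","properties":{"plan":{"type":"string"}},"required":["plan"]}

```bash
mkdir -p pics; cat > h.py <<'E'
import numpy as np, cv2, json
from bench import r, eyes
from scipy.spatial.transform import Rotation as Ro
def cam(n):
    c=eyes.camera(n); c['n']=n; return c
def rays(c,uv):
    uv=np.asarray(uv,float).reshape(-1,1,2)
    p=cv2.undistortPoints(uv,np.array(c['camera_matrix']),np.array(c['distortion'])).reshape(-1,2)
    T=np.array(c['world_from_camera'])
    d=np.c_[p[:,0],-p[:,1],-np.ones(len(p))]
    return T[:3,3],d@T[:3,:3].T
def onplane(c,uv,z):
    o,d=rays(c,uv); return o+d*((z-o[2])/d[:,2])[:,None]
def cloud(c):
    z=c['range_z']; v,u=np.mgrid[0:480,0:640]
    o,d=rays(c,np.c_[u.ravel(),v.ravel()])
    P=o+d*z.ravel()[:,None]; P[z.ravel()==0]=np.nan
    return P.reshape(480,640,3)
def save(c,f): cv2.imwrite('pics/'+f,c['img'][:,:,::-1])
def toolshift(p,yaw=None):
    s=r.sense(); R=Ro.from_euler('xyz',s['ee_rot'],degrees=True)
    return R.inv().apply(np.array(p)-s['position'])*1000
E
python3 - <<'E'
from h import *
s=r.sense(); print(s)
for n in('top','side'):
    c=cam(n); save(c,n+'0.png'); print(n,np.round(c['world_from_camera'],3).tolist(),c['camera_matrix'])
E
```

```text
{'t': 0.0, 'joints': array([-73.03514042,  34.38324825,  -0.14461688,  91.67771949,
         0.10310173,  54.02482663,  -4.57278418]), 'dq': array([ 0.04792116,  0.01564781,  0.03700585, -0.1314392 ,  0.0163459 ,
        0.1100595 ,  0.01547504]), 'joint_efforts': array([-2.23342293e-03, -7.65052485e+01,  1.49684116e+00, -2.52352899e+01,
       -5.23963524e-02,  1.69727847e-02,  1.21412113e-04]), 'position': array([0.26392341, 0.67478891, 0.23679624]), 'ee_rot': array([-1.79914740e+02,  8.50231673e-03,  1.58642401e+02]), 'wrist_force': array([-0.49232391, -0.01418937,  0.00964655]), 'wrist_torque': array([0.03235484, 0.04343433, 0.01120634]), 'grip_force': 0.0, 'grip_width': 0.09321359639830445}
top [[-0.002, 0.99, -0.144, 0.381], [-1.0, -0.003, -0.006, -0.083], [-0.006, 0.144, 0.99, 1.1], [0.0, 0.0, 0.0, 1.0]] [[468.9459885    0.         319.44442625]
 [  0.         468.9459885  228.09596338]
 [  0.           0.           1.        ]]
side [[-0.9, -0.2, 0.386, 0.926], [0.435, -0.444, 0.783, 0.73], [0.015, 0.873, 0.487, 0.611], [0.0, 0.0, 0.0, 1.0]] [[482.96522252   0.         321.5208248 ]
 [  0.         482.96522252 238.60776501]
 [  0.           0.           1.        ]]
```

View pics/top0.png

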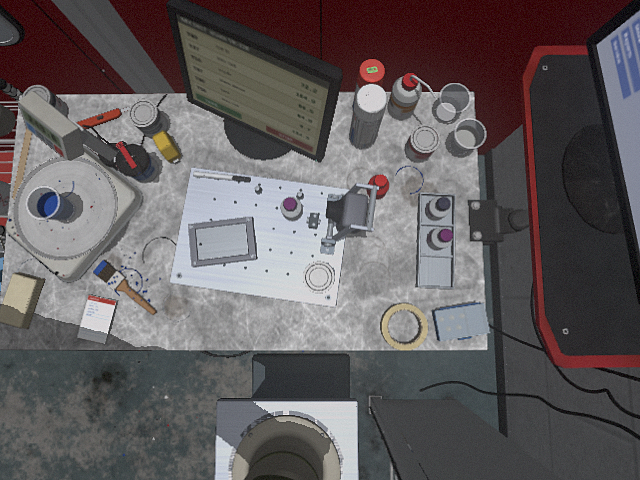

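View pics/side0.png

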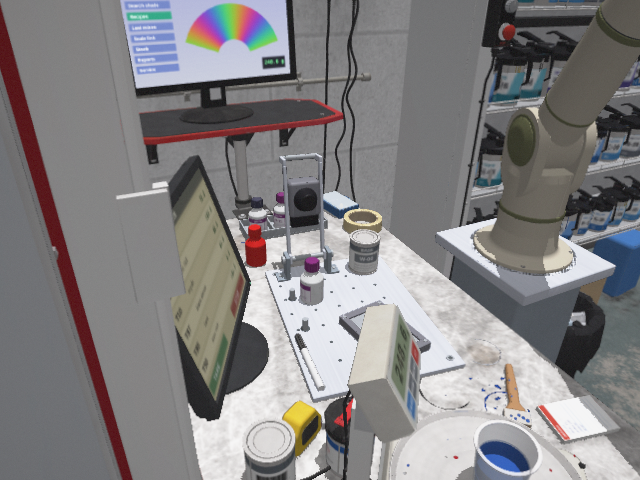

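The top view shows the jig plate (corners about (190,170), (172,282), (337,305)), the carrier at (222,242), the stray bottle's cap at (291,203) and the dowels at (258,188) and (300,196). The tray is at (435,240) with its empty near compartment at (435,270), and the tin is at (319,277). The side view shows the head raised, with its bar at (300,157), and the stray bottle at (312,280). The red look-alike is at (256,246).

```bash
cat > m.py <<'E'
from h import *
t=cam('top'); s=cam('side'); P=cloud(t); S=cloud(s)
np.savez('c0.npz',P=P,S=S,ti=t['img'],si=s['img'])
def cents(c,lo,hi,amin=15):
    m=cv2.inRange(cv2.cvtColor(c['img'],cv2.COLOR_RGB2HSV),lo,hi)
    n,l,st,ce=cv2.connectedComponentsWithStats(m)
    return [(ce[i].round(1).tolist(),int(st[i,4])) for i in range(1,n) if st[i,4]>=amin]
print('purple top',cents(t,(130,60,40),(165,255,255)))
print('purple side',cents(s,(130,60,40),(165,255,255)))
def tri(a,b):
    o1,d1=rays(t,a);o2,d2=rays(s,b);d1=d1[0]/np.linalg.norm(d1);d2=d2[0]/np.linalg.norm(d2)
    k=np.linalg.lstsq(np.c_[d1,-d2],o2-o1,rcond=None)[0]
    p,q=o1+k[0]*d1,o2+k[1]*d2; return (p+q)/2,np.linalg.norm(p-q)
print('stray cap by height band:')
for nm,(u,v) in dict(stray=(291,203),mid=(440,235),far=(440,205),tin=(319,272),dowA=(300,194),dowB=(258,187)).items():
    w=P[v-14:v+15,u-14:u+15].reshape(-1,3); print(nm,'ztop',np.nanpercentile(w[:,2],97).round(3), w[w[:,2]>np.nanpercentile(w[:,2],97)-.006].mean(0).round(4))
for nm,uv in dict(plateNL=(176,278),plateNR=(334,300),plateFL=(192,173),wallnear=(435,286),floor=(435,270),rimcar=(194,242),pan=(222,242),post=(485,220),postb=(515,218),shelf=(560,100),bar=(370,205)).items():
    print(nm,P[uv[1],uv[0]].round(3))
# plate & carrier edges: rectified plan at z=.01, 1mm/px
for z,f in((.010,'plan.png'),):
    X,Y=np.meshgrid(np.arange(.15,.75,.001),np.arange(-.45,.30,.001),indexing='ij')
    T=np.array(t['world_from_camera']); w=np.stack([X,Y,np.full_like(X,z)],-1).reshape(-1,3)
    q=(w-T[:3,3])@T[:3,:3]; q=q*[1,-1,-1]
    uv,_=cv2.projectPoints(q,np.zeros(3),np.zeros(3),np.array(t['camera_matrix']),np.array(t['distortion']))
    uv=uv.reshape(*X.shape,2).astype(np.float32)
    im=cv2.remap(t['img'],uv,None,cv2.INTER_LINEAR)[::-1,::-1]
    im=np.ascontiguousarray(im); cv2.imwrite('pics/'+f,im[:,:,::-1])
E
python3 m.py
```

```text
purple top [([289.3, 203.2], 115), ([445.9, 234.8], 129)]
purple side [([250.6, 24.2], 299), ([208.9, 27.1], 331), ([279.8, 197.1], 80), ([279.2, 215.5], 29), ([257.2, 220.4], 48), ([311.5, 264.3], 197), ([305.2, 287.3], 36)]
stray cap by height band:
stray ztop 0.107 [ 0.5797 -0.0121  0.1052]
mid ztop 0.101 [ 0.5105 -0.3494  0.0995]
far ztop 0.101 [ 0.5797 -0.3478  0.0989]
tin ztop 0.094 [ 0.4268 -0.0749  0.091 ]
dowA ztop 0.107 [ 0.5805 -0.014   0.1052]
dowB ztop 0.025 [0.6418 0.0813 0.0273]
plateNL [0.423 0.256 0.013]
plateNR [ 0.372 -0.109  0.011]
plateFL [0.674 0.229 0.01 ]
wallnear [ 0.404 -0.344  0.004]
floor [ 0.441 -0.345  0.006]
rimcar [0.505 0.213 0.028]
pan [0.505 0.149 0.026]
post [ 0.558 -0.468  0.006]
postb [ 0.559 -0.53   0.029]
shelf [ 0.752 -0.54   0.248]
bar [ 0.544 -0.169  0.266]
```

View pics/plan.png

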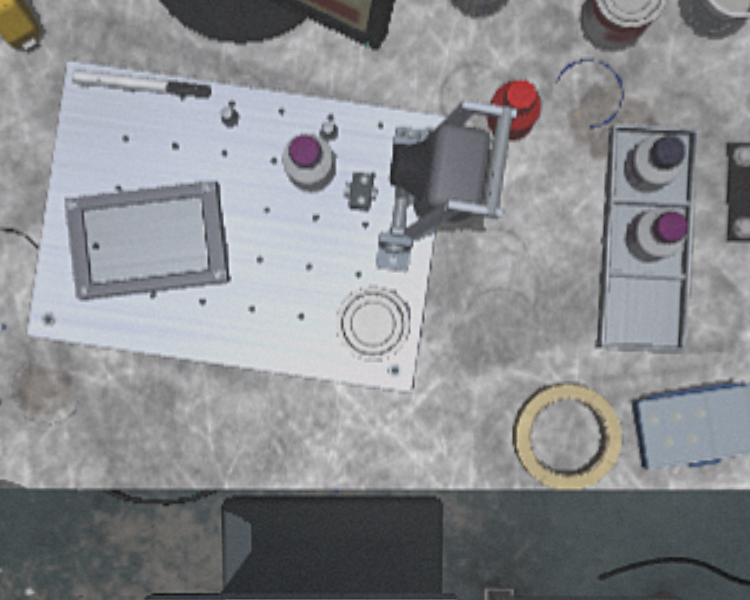

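The rectified plan gives the jig a turn of about -0.143 rad with its origin near (0.5625, 0.0526). The carrier's outline corners are at (66,198), (217,182), (229,283) and (81,298). The empty compartment is at about (644,312).

```bash
python3 - <<'E'
from h import *
d=np.load('c0.npz'); P=d['P']; S=d['S']; hs=cv2.cvtColor(d['ti'],cv2.COLOR_RGB2HSV); hS=cv2.cvtColor(d['si'],cv2.COLOR_RGB2HSV)
def box(P,x,y,z):
    m=np.ones(P.shape[:2],bool)
    for i,(a,b) in enumerate((x,y,z)): m&=(P[...,i]>a)&(P[...,i]<b)
    return P[m]
for n,C in(('top',P),('side',S)):
    for nm,x,y in(('stray',(.54,.62),(-.06,.03)),('mid',(.48,.54),(-.4,-.31)),('far',(.555,.62),(-.4,-.31))):
        w=box(C,x,y,(.07,.12))
        if len(w)<8: continue
        cap=w[w[:,2]>np.percentile(w[:,2],96)-.008] if n=='top' else w
        c,rad=cv2.minEnclosingCircle(cap[:,:2].astype(np.float32)); print(n,nm,np.round(c,4),round(rad,4),'zmax',np.percentile(w[:,2],98).round(4),len(cap))
w=box(P,(.37,.65),(-.41,-.28),(.016,.03)); print('rim',len(w),cv2.minAreaRect(w[:,:2].astype(np.float32)))
w=box(P,(.41,.46),(-.37,-.32),(-.01,.012)); print('floor',w.mean(0))
w=box(P,(.40,.6),(.04,.24),(.0235,.034)); R=cv2.minAreaRect(w[:,:2].astype(np.float32)); print('carrier',R,'zmed',np.median(w[:,2])); B=cv2.boxPoints(R)
th=-.143;O=np.array([.5625,.0526]);M=np.array([[np.cos(th),-np.sin(th)],[np.sin(th),np.cos(th)]])
print('box in jig',((B-O)@M*1000).round(1).tolist(),'ctr',((np.array(R[0])-O)@M*1000).round(1))
for nm,C in(('top',P),('side',S)):
    w=box(C,(.44,.66),(-.27,-.05),(.10,.35)); print('head max z',np.percentile(w[:,2],99.5))
    h=w[w[:,2]>.24];print(' bar ctr',h.mean(0) if len(h) else 0)
w=box(P,(.3,.7),(-.6,-.42),(.05,.6)); print('near tray right tall', w.min(0) if len(w) else None, w.max(0) if len(w) else None)
print('cart->pose shift', toolshift([.58,-.012,.30]))
E
```

```text
top stray [ 0.5798 -0.0123] 0.0147 zmax 0.1084 130
top mid [ 0.5106 -0.3496] 0.0149 zmax 0.1028 141
top far [ 0.5801 -0.3484] 0.0147 zmax 0.1027 130
side stray [ 0.5843 -0.0081] 0.021 zmax 0.1079 360
side mid [ 0.5163 -0.3456] 0.0155 zmax 0.1021 106
side far [ 0.5817 -0.3446] 0.0164 zmax 0.102 164
rim 790 ((0.5094905495643616, -0.34750816226005554), (0.08587748557329178, 0.22289012372493744), 86.84088134765625)
floor [ 0.43486612 -0.34509253  0.0044411 ]
carrier ((0.5064992904663086, 0.14967206120491028), (0.10028212517499924, 0.15080684423446655), 6.856941223144531) zmed 0.026802406726333272
box in jig [[-137.3, 147.9], [-98.1, 2.3], [-1.3, 28.3], [-40.4, 173.9]] ctr [-69.3  88.1]
head max z 0.27130439420117297
 bar ctr [ 0.53992355 -0.16307289  0.26495619]
head max z 0.27156423633854754
 bar ctr [ 0.54306125 -0.15498268  0.26171592]
near tray right tall [ 0.30004214 -0.59999988  0.05016349] [ 0.69999602 -0.46854479  0.4185672 ]
cart->pose shift [-544.48127328 -524.74294061  -62.33507202]
```

Request:
send_rows:
  plan: "93 -544 -525 -62 0 0 76.8;93 -544 -525 -62 0 0 76.8;93 -544 -525 -62 0 0 76.8;93 -544 -525 -62 0 0 76.8;93 -544 -525 -62 0 0 76.8;93 -544 -525 -62 0 0 76.8;93 -544 -525 -62 0 0 76.8;93 -544 -525 -62 0 0 76.8"

```text
t: 0.87
position: [0.4031, 0.3714, 0.2652]
ee_rot: [180.0, -0.0, 101.0]
wrist_force: [0.5, 1.0, -0.1]
grip_width: 0.0926
grip_force: 0.0
```

```bash
cat > go.py <<'E'
import sys
from h import *
x,y,z,yaw=map(float,sys.argv[1:5]); s=r.sense()
R=Ro.from_euler('xyz',s['ee_rot'],degrees=True); T=Ro.from_euler('xyz',[180,0,yaw],degrees=True)
print(s['position'].round(4),s['ee_rot'].round(2),'->',toolshift([x,y,z]).round(1),np.degrees((R.inv()*T).as_rotvec()).round(2))
E
python3 go.py .580 -.012 .30 81.8
```

```text
[0.4031 0.3714 0.2652] [ 1.7999e+02 -2.0000e-02  1.0100e+02] -> [-410.1  100.6  -35. ] [ 0.   -0.02 19.2 ]
```

Request:
send_rows:
  plan: "93 -410 100 -35 0 0 19.2;93 -410 100 -35 0 0 19.2;93 -410 100 -35 0 0 19.2;93 -410 100 -35 0 0 19.2;93 -410 100 -35 0 0 19.2;93 -410 100 -35 0 0 19.2;93 -410 100 -35 0 0 19.2;93 -410 100 -35 0 0 19.2"

```text
t: 1.53
position: [0.5437, 0.0705, 0.2928]
ee_rot: [180.0, -0.0, 82.2]
wrist_force: [1.0, 0.9, 0.1]
grip_width: 0.0927
grip_force: 0.0
```

```bash
python3 go.py .580 -.012 .20 81.8
```

```text
[0.5437 0.0705 0.2928] [ 1.7999e+02 -2.0000e-02  8.2170e+01] -> [-76.8  47.1  92.8] [ 0.01 -0.02  0.37]
```

Request:
send_rows:
  plan: "93 -77 47 0 0 0 0;93 -77 47 0 0 0 0;93 -77 47 40 0 0 0;93 -77 47 40 0 0 0;93 -77 47 40 0 0 0"

```text
t: 1.95
position: [0.5784, -0.011, 0.2512]
ee_rot: [-179.8, 0.1, 82.0]
wrist_force: [0.0, 0.5, 0.5]
grip_width: 0.0931
grip_force: 0.0
```

```bash
python3 - <<'E'
from h import *
w=cam('wrist'); save(w,'w1.png'); C=cloud(w)
m=(C[...,2]>.096)&(C[...,2]<.115)&(abs(C[...,0]-.58)<.06)&(abs(C[...,1]+.012)<.06); p=C[m]
print(len(p),cv2.minEnclosingCircle(p[:,:2].astype(np.float32)),np.percentile(p[:,2],[50,98]))
E
python3 go.py .580 -.012 .067 81.8
```

```text
809 ((0.5827681422233582, -0.010832205414772034), 0.015078709460794926) [0.10463929 0.10619555]
[ 0.5791 -0.01    0.2525] [-1.7992e+02  1.0000e-02  8.2140e+01] -> [ -1.8   1.4 185.5] [-0.08  0.01  0.34]
```

View pics/w1.png

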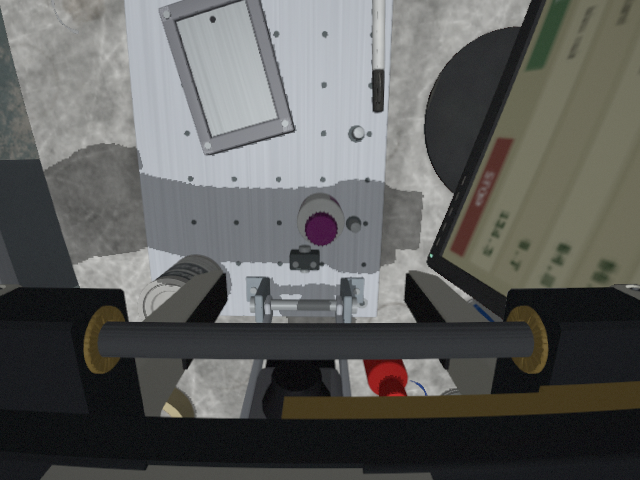

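The wrist view shows the stray cap at (320,228), with the end stop at (305,258) below it. The dowels are at (354,224) and (357,132), and the monitor's edge is to the right at (430,255).

```bash
python3 - <<'E'
from h import *
d=np.load('c0.npz')
for k in 'PS':
    C=d[k].reshape(-1,3)
    for a,b in((.05,.15),(.15,.25),(.25,.4)):
        m=(C[:,0]>.62)&(C[:,0]<.9)&(C[:,1]>-.1)&(C[:,1]<.15)&(C[:,2]>a)&(C[:,2]<b)
        q=C[m]; print(k,a,len(q),np.percentile(q[:,0],1).round(3) if len(q) else '', q[q[:,0].argmin()].round(3) if len(q) else '')
E
python3 go.py .5815 -.0115 .067 81.8
```

```text
P 0.05 3214 0.697 [ 0.69  -0.078  0.051]
P 0.15 4131 0.723 [ 0.715 -0.091  0.151]
P 0.25 4905 0.755 [ 0.743 -0.098  0.251]
S 0.05 3443 0.701 [ 0.693 -0.075  0.055]
S 0.15 3767 0.727 [ 0.717 -0.091  0.151]
S 0.25 2261 0.752 [ 0.745 -0.097  0.254]
[ 0.5791 -0.01    0.2525] [-1.7992e+02  1.0000e-02  8.2140e+01] -> [ -1.1   2.8 185.5] [-0.08  0.01  0.34]
```

Request:
send_rows:
  plan: "93 -1 2.8 40 0 0 0.3;93 -1 2.8 80 0 0 0.3;93 -1 2.8 115 0 0 0.3;93 -1 2.8 150 0 0 0.3;93 -1 2.8 185 0 0 0.3;93 -1 2.8 185 0 0 0.3;93 -1 2.8 185 0 0 0.3"

```text
t: 2.58
position: [0.582, -0.0105, 0.0677]
ee_rot: [-179.9, -0.0, 81.9]
wrist_force: [0.9, -1.3, 1.2]
grip_width: 0.093
grip_force: 0.0
```

Request:
send_rows:
  plan: "30 0 0 0 0 0 0;30 0 0 0 0 0 0;30 0 0 0 0 0 0;30 0 0 0 0 0 0;30 0 0 0 0 0 0;30 0 0 0 0 0 0"

```text
t: 3.08
position: [0.5823, -0.0116, 0.0681]
ee_rot: [179.9, -0.0, 81.8]
wrist_force: [0.1, -0.9, 0.4]
grip_width: 0.0573
grip_force: 0.0
```

Request:
send_rows:
  plan: "30 0 0 0 0 0 0;30 0 0 0 0 0 0;30 0 0 0 0 0 0;30 0 0 0 0 0 0;30 0 0 0 0 0 0;30 0 0 0 0 0 0"

```text
t: 3.58
position: [0.5822, -0.0118, 0.0676]
ee_rot: [180.0, -0.0, 81.8]
wrist_force: [0.1, -0.1, 4.1]
grip_width: 0.0469
grip_force: 30.0
```

Request:
send_rows:
  plan: "30 0 0 -30 0 0 0;30 0 0 -70 0 0 0;30 0 0 -110 0 0 0;30 0 0 -150 0 0 0;30 0 0 -190 0 0 0;30 0 0 -230 0 0 0;30 0 0 -270 0 0 0;30 0 0 -300 0 0 0"

```text
t: 4.25
position: [0.5819, -0.012, 0.3706]
ee_rot: [179.9, -0.0, 81.8]
wrist_force: [1.5, -0.1, -1.4]
grip_width: 0.0463
grip_force: 30.0
```

```bash
python3 go.py .4366 -.3435 .37 -3.2;python3 -c "
from h import *
print(r.sense()['grip_width'],r.sense()['joints'])"
```

```text
[ 0.5819 -0.012   0.3706] [ 1.7989e+02 -3.0000e-02  8.1820e+01] -> [-3.488e+02 -9.670e+01  2.000e-01] [ 7.000e-02 -1.000e-01  8.502e+01]
0.04627435831814441 [-25.65769769  18.33603755  29.02051022 102.67771247 -10.02425859
  61.42133123  -1.24544731]
```

Request:
send_rows:
  plan: "30 -29 -8 0 0 0 7;30 -58 -16 0 0 0 14;30 -87 -24 0 0 0 21;30 -116 -32 0 0 0 28;30 -145 -40 0 0 0 35;30 -174 -48 0 0 0 42;30 -203 -56 0 0 0 49;30 -232 -64 0 0 0 56"

```text
t: 4.92
position: [0.4846, -0.2332, 0.3672]
ee_rot: [-180.0, 0.0, 25.5]
wrist_force: [-0.2, -0.1, -0.8]
grip_width: 0.0465
grip_force: 30.0
```

```bash
python3 go.py .4366 -.3435 .20 -3.2;python3 -c "
from h import *
print(r.sense()['grip_width'],r.sense()['joints'])"
```

```text
[ 0.4846 -0.2332  0.3672] [-1.7997e+02  1.0000e-02  2.5510e+01] -> [-90.8  78.9 167.1] [-3.000e-02  2.000e-02  2.871e+01]
0.046468925559791784 [-15.11523305  17.15115961  46.36091797 108.5710293  -14.24715675
  60.2188887  -27.35204281]
```

Request:
send_rows:
  plan: "30 -23 20 0 0 0 7;30 -46 40 0 0 0 14;30 -69 60 0 0 0 21;30 -91 79 0 0 0 28.7;30 -91 79 0 0 0 28.7;30 -91 79 40 0 0 28.7;30 -91 79 80 0 0 28.7;30 -91 79 120 0 0 28.7"

```text
t: 5.58
position: [0.4384, -0.3426, 0.246]
ee_rot: [180.0, -0.0, -2.8]
wrist_force: [1.4, -0.1, -1.7]
grip_width: 0.0462
grip_force: 30.0
```

```bash
python3 - <<'E'
from h import *
s=r.sense(); print(s['joints'],s['position'],s['ee_rot'])
t=cam('top'); w=cam('wrist'); save(w,'w2.png'); save(t,'t2.png')
C=cloud(w); m=(C[...,2]>.017)&(C[...,2]<.03)&(C[...,0]>.37)&(C[...,0]<.66)&(C[...,1]>-.41)&(C[...,1]<-.28)
p=C[m]; print('wrist rim',len(p),cv2.minAreaRect(p[:,:2].astype(np.float32)) if len(p)>9 else '')
E
python3 go.py .4366 -.3435 .065 -3.2
```

```text
[ 1.06443678e-01  2.84226074e+01  4.73161891e+01  1.15344185e+02
 -2.80963393e+01  4.80544870e+01 -2.94242830e+01] [ 0.43835212 -0.34262313  0.24599019] [ 1.79994602e+02 -4.33962939e-02 -2.79561117e+00]
wrist rim 3125 ((0.5125219225883484, -0.34672367572784424), (0.08468999713659286, 0.22125796973705292), 86.78559875488281)
[ 0.4363 -0.3402  0.2426] [-179.73    0.48   -2.8 ] -> [  2.    4.2 177.6] [-0.27  0.48  0.4 ]
```

View pics/w2.png

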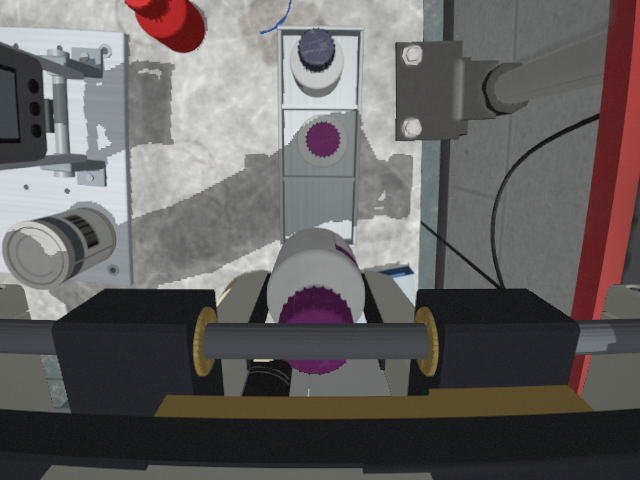

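The wrist view shows the held bottle upright at (318,300). The empty compartment is at (320,208), the tray's other bottles are at (320,140) and (317,55), and the post to the right is clear of the hand.

Request:
send_rows:
  plan: "30 0 1 35 0 0 0.4;30 0 1 70 0 0 0.4;30 0 1 105 0 0 0.4;30 0 1 140 0 0 0.4;30 0 1 160 0 0 0.4;30 0 1 160 0 0 0.4;30 0 1 160 0 0 0.4;30 0 1 160 0 0 0.4"

```text
t: 6.35
position: [0.4394, -0.345, 0.0896]
ee_rot: [179.9, -0.1, -3.2]
wrist_force: [0.1, -1.1, -0.7]
grip_width: 0.0465
grip_force: 30.0
```

```bash
python3 go.py .4378 -.3435 .062 -3.2
```

```text
[ 0.4394 -0.345   0.0896] [ 1.7993e+02 -1.4000e-01 -3.2400e+00] -> [-1.7 -1.4 27.6] [ 0.07 -0.14 -0.04]
```

Request:
send_rows:
  plan: "30 -1.5 -1.4 12 0 0 0;30 -1.5 -1.4 22 0 0 0;30 -1.5 -1.4 26 0 0 0;30 -1.5 -1.4 28 0 0 0;30 -1.5 -1.4 28 0 0 0"

```text
t: 6.77
position: [0.4376, -0.3428, 0.0614]
ee_rot: [-180.0, -0.2, -3.3]
wrist_force: [-1.3, 4.1, 16.3]
grip_width: 0.0461
grip_force: 30.0
```

Request:
send_rows:
  plan: "80 0 0 -1 0 0 0;80 0 0 -1 0 0 0;80 0 0 -1 0 0 0;80 0 0 -1 0 0 0;80 0 0 -1 0 0 0;80 0 0 -1 0 0 0"

```text
t: 7.27
position: [0.4368, -0.3426, 0.0604]
ee_rot: [-180.0, 0.0, -3.3]
wrist_force: [0.6, -0.2, 0.1]
grip_width: 0.0789
grip_force: 0.0
```

Request:
send_rows:
  plan: "80 0 0 -20 0 0 0;80 0 0 -50 0 0 0;80 0 0 -90 0 0 0;80 0 0 -130 0 0 0;80 0 0 -170 0 0 0;80 0 0 -210 0 0 0;80 0 0 -250 0 0 0;80 0 0 -290 0 0 0"

```text
t: 7.93
position: [0.4362, -0.3424, 0.3523]
ee_rot: [-180.0, 0.0, -3.3]
wrist_force: [2.0, -0.4, -0.9]
grip_width: 0.08
grip_force: 0.0
```

```bash
python3 - <<'E'
from h import *
s=r.sense(); print(s['joints'],s['position'],s['ee_rot'])
c=cam('wrist'); C=cloud(c); p=C[(C[...,2]>.09)&(C[...,2]<.115)&(abs(C[...,0]-.4378)<.06)&(abs(C[...,1]+.3435)<.05)]
print(len(p),cv2.minEnclosingCircle(p[:,:2].astype(np.float32)) if len(p)>5 else '',np.percentile(p[:,2],98) if len(p) else '')
c=cam('side'); C=cloud(c); p=C[(C[...,2]>.07)&(C[...,2]<.115)&(abs(C[...,0]-.4378)<.04)&(abs(C[...,1]+.3435)<.05)]
print(len(p),cv2.minEnclosingCircle(p[:,:2].astype(np.float32)) if len(p)>5 else '',np.percentile(p[:,2],98) if len(p) else '')
# side nearest-robot obstacles for pushing: carrier re-measure from side
C=cloud(c);w=C[(C[...,0]>.40)&(C[...,0]<.6)&(C[...,1]>.04)&(C[...,1]<.24)&(C[...,2]>.0235)&(C[...,2]<.034)]
print(cv2.minAreaRect(w[:,:2].astype(np.float32)))
E
```

```text
[ -6.26514114  22.01888975  54.60891548 108.11720757 -20.56045277
  60.375943   -36.50202656] [ 0.43618947 -0.3424009   0.35231952] [-1.79996997e+02  3.36994349e-02 -3.28547098e+00]
447 ((0.4391971230506897, -0.34381103515625), 0.01488336082547903) 0.1002622906366941
0  
((0.5092639923095703, 0.15070556104183197), (0.10100998729467392, 0.15304982662200928), 7.6743879318237305)
```

The wrist cloud puts the bottle at (0.439,-0.344) with its top at z 0.100, so it stands in the compartment. The next move goes over to the near side of the carrier for a two-finger push.

```bash
cat > jig.py <<'E'
import sys
from h import *
th=-.143;O=np.array([.5625,.0526]);M=np.array([[np.cos(th),-np.sin(th)],[np.sin(th),np.cos(th)]])
if __name__=='__main__':
    x,y,z,yaw=map(float,sys.argv[1:5]); s=r.sense()
    w=O+M@np.array([x,y])/1000; R=Ro.from_euler('xyz',s['ee_rot'],degrees=True); T=Ro.from_euler('xyz',[180,0,yaw],degrees=True)
    print('jig now',((s['position'][:2]-O)@M*1000).round(1),s['position'][2].round(4),'F',s['wrist_force'].round(1),'j',s['joints'].round())
    print('shift',toolshift([*w,z]).round(1),np.degrees((R.inv()*T).as_rotvec()).round(2))
E
python3 jig.py -155 80 .35 -8.2
```

```text
jig now [ -66.7 -411.2] 0.356 F [-0.2  0.2 -0.7] j [ -6.  22.  55. 108. -21.  60. -36.]
shift [ -46.  -497.     3.7] [ 0.2  -0.45  4.91]
```

Request:
send_rows:
  plan: "93 -4 -41 0 0 0 1;93 -8 -82 0 0 0 2;93 -11 -123 0 0 0 3;93 -15 -164 0 0 0 4;93 -19 -205 0 0 0 4.9;93 -23 -246 0 0 0 4.9;93 -27 -287 0 0 0 4.9;93 -30 -328 0 0 0 4.9"

```text
t: 8.7
position: [0.4244, -0.0116, 0.35]
ee_rot: [-180.0, 0.0, -8.2]
wrist_force: [1.0, 0.7, 0.2]
grip_width: 0.093
grip_force: 0.0
```

```bash
python3 jig.py -155 80 .15 -8.2
```

```text
jig now [-127.5  -83.2] 0.35 F [1.  0.7 0.2] j [-61.   8.  64. 122.  -9.  54. -91.]
shift [ -27.3 -163.1  200.1] [-0.03  0.03  0.04]
```

Request:
send_rows:
  plan: "93 -7 -41 0 0 0 0;93 -14 -82 0 0 0 0;93 -20 -122 20 0 0 0;93 -27 -163 50 0 0 0;93 -27 -163 90 0 0 0;93 -27 -163 130 0 0 0;93 -27 -163 170 0 0 0;93 -27 -163 200 0 0 0"

```text
t: 9.37
position: [0.4205, 0.1515, 0.1473]
ee_rot: [179.8, 0.1, -8.1]
wrist_force: [1.0, 0.5, 0.0]
grip_width: 0.0929
grip_force: 0.0
```

```bash
python3 jig.py -155 80 .036 -8.2
```

```text
jig now [-154.6   77.6] 0.1473 F [1.  0.5 0. ] j [-53.  29.  38. 134. -39.  28. -82.]
shift [-1.000e-01 -2.700e+00  1.113e+02] [0.17 0.11 0.1 ]
```

Request:
send_rows:
  plan: "93 0 0 35 0 0 0;93 0 0 65 0 0 0;93 0 0 90 0 0 0;93 0 0 105 0 0 0;93 0 0 111 0 0 0;93 0 0 111 0 0 0"

```text
t: 9.87
position: [0.4211, 0.1508, 0.0377]
ee_rot: [179.9, 0.2, -8.2]
wrist_force: [0.7, -0.2, -0.2]
grip_width: 0.0932
grip_force: 0.0
```

```bash
python3 jig.py -57.5 80 .036 -8.2
```

```text
jig now [-154.   77.] 0.0377 F [ 0.7 -0.2 -0.2] j [-36.  39.  14. 136. -55.  10. -69.]
shift [96.5 -3.   1.4] [ 0.1   0.17 -0.03]
```

Request:
send_rows:
  plan: "93 10 0 1 0 0 0;93 16 0 1 0 0 0;93 22 0 1 0 0 0;93 28 0 1 0 0 0;93 34 0 1 0 0 0;93 40 0 1 0 0 0;93 46 0 1 0 0 0;93 52 0 1 0 0 0"

```text
t: 10.53
position: [0.4735, 0.1449, 0.0386]
ee_rot: [-180.0, 0.0, -8.1]
wrist_force: [-3.0, 2.0, 3.2]
grip_width: 0.0931
grip_force: 1.9
```

Request:
send_rows:
  plan: "93 6 0 0 0 0 0;93 12 0 0 0 0 0;93 18 0 0 0 0 0;93 24 0 0 0 0 0;93 30 0 0 0 0 0;93 36 0 0 0 0 0;93 42 0 0 0 0 0;93 42 0 0 0 0 0"

```text
t: 11.2
position: [0.5162, 0.1376, 0.0384]
ee_rot: [180.0, -0.1, -8.2]
wrist_force: [-0.8, 1.5, 0.9]
grip_width: 0.0928
grip_force: 0.6
```

```bash
cat > look.py <<'E'
from jig import *
c=cam('top'); save(c,'_l.png'); C=cloud(c); import sys
J=((C[...,:2]-O)@M)*1000
m=(J[...,0]>-140)&(J[...,0]<62)&(J[...,1]>-103)&(J[...,1]<190)&(C[...,2]>.0215)&(C[...,2]<.0305)
m=cv2.morphologyEx(m.astype(np.uint8),cv2.MORPH_OPEN,np.ones((2,2),np.uint8))
n,l,st,ce=cv2.connectedComponentsWithStats(m); k=1+st[1:,4].argmax(); p=J[l==k]
print(len(p),'jig rect',cv2.minAreaRect(p.astype(np.float32)),p.min(0),p.max(0))
E
python3 look.py; python3 jig.py -57.5 80 .036 -8.2
```

```text
1093 jig rect ((7.430389404296875, 67.71365356445312), (79.2375717163086, 157.48001098632812), 0.3021719753742218) [nan nan] [nan nan]
jig now [-57.9  77.5] 0.0384 F [-0.3 -0.3 -0.8] j [-37.  42.  24. 126. -48.  21. -71.]
shift [ 0.4 -2.5  2.4] [ 0.05 -0.12 -0.03]
```

Request:
send_rows:
  plan: "60 -12 0 0 0 0 0;60 -15 0 -40 0 0 0;60 0 25 -80 0 0 -7;60 20 55 -110 0 0 -14;60 40 85 -110 0 0 -21;60 55 108 -110 0 0 -28;60 55 108 -110 0 0 -35;60 55 108 -110 0 0 -42"

```text
t: 11.92
position: [0.5547, 0.0214, 0.1491]
ee_rot: [179.9, -0.1, 34.0]
wrist_force: [0.3, 0.4, -0.7]
grip_width: 0.0601
grip_force: 0.0
```

```bash
python3 look.py; python3 jig.py -2 185 .13 81.8
```

```text
22 jig rect ((-48.32035827636719, 3.3029093742370605), (7.609034061431885, 9.567806243896484), 14.325284957885742) [-52.14288068  -1.43017642] [-44.11514967   8.42790746]
jig now [ -4.  -31.1] 0.1489 F [-0.9  0.8  0.5] j [-25.  32.  24. 120. -23.  33. -39.]
shift [ 148.  -157.5   18.9] [  0.1   -0.07 -47.29]
```

Request:
send_rows:
  plan: "60 25 -26 0 0 0 -7;60 50 -52 0 0 0 -14;60 75 -79 0 0 0 -21;60 100 -105 0 0 0 -28;60 125 -131 0 0 0 -35;60 148 -157 0 0 0 -42;60 148 -157 0 0 0 -47.3;60 148 -157 0 0 0 -47.3"

```text
t: 12.63
position: [0.5886, 0.2396, 0.1479]
ee_rot: [-180.0, -0.1, 81.5]
wrist_force: [-0.3, -0.7, -0.3]
grip_width: 0.0599
grip_force: 0.0
```

```bash
sed -i 's/p=J\[l==k\]/p=J[l==k]; p=p[np.isfinite(p).all(1)]/' look.py; python3 look.py; python3 jig.py -2 185 .037 81.8
```

```text
2520 jig rect ((-3.026519775390625, 72.46224975585938), (148.89462280273438, 99.14080810546875), 89.96888732910156) [-52.63227775  -1.99133048] [ 46.57202273 146.90917348]
jig now [ -0.3 186.4] 0.148 F [-0.4 -1.7 -0.2] j [-36.  35.  13. 109. -12.  38. -24.]
shift [ -1.4  -1.6 111. ] [-0.02 -0.02 -0.79]
```

Request:
send_rows:
  plan: "60 -1 -1.6 35 0 0 -0.8;60 -1 -1.6 70 0 0 -0.8;60 -1 -1.6 95 0 0 -0.8;60 -1 -1.6 109 0 0 -0.8;60 -12 -1.6 110 0 0 -0.8;60 -22 -1.6 110 0 0 -0.8;60 -28 -1.6 110 0 0 -0.8;60 -34 -1.6 110 0 0 -0.8"

```text
t: 13.35
position: [0.5834, 0.2017, 0.0398]
ee_rot: [179.9, -0.0, 81.8]
wrist_force: [0.6, 2.7, -1.7]
grip_width: 0.0601
grip_force: 1.0
```

Request:
send_rows:
  plan: "60 -8 0 0 0 0 0;60 -15 0 0 0 0 0;60 -22 0 0 0 0 0;60 -29 0 0 0 0 0;60 -36 0 0 0 0 0;60 -43 0 0 0 0 0;60 -50 0 0 0 0 0;60 -57 0 0 0 0 0"

```text
t: 14.02
position: [0.576, 0.1478, 0.0398]
ee_rot: [179.8, -0.2, 82.0]
wrist_force: [1.5, 6.7, 5.8]
grip_width: 0.0598
grip_force: 3.3
```

```bash
python3 look.py; python3 jig.py -2 60.5 .037 81.8
```

```text
2474 jig rect ((-1.3330154418945312, 7.9182281494140625), (99.03282928466797, 147.79721069335938), 0.3492157757282257) [-50.7980762  -66.07745291] [48.62976789 82.06942296]
jig now [-0.2 94. ] 0.0397 F [1.  4.1 4.3] j [-24.  41.   7. 117. -13.  22. -15.]
shift [-33.5  -1.9   2.7] [ 0.15 -0.07  0.1 ]
```

Request:
send_rows:
  plan: "60 -6 0 1 0 0 0;60 -12 0 1 0 0 0;60 -18 0 1 0 0 0;60 -24 0 1 0 0 0;60 -28 0 1 0 0 0;60 -30 0 1 0 0 0;60 -30 0 1 0 0 0"

```text
t: 14.65
position: [0.5713, 0.1172, 0.0383]
ee_rot: [179.9, -0.1, 81.9]
wrist_force: [0.9, 4.1, 2.6]
grip_width: 0.0603
grip_force: 1.8
```

```bash
python3 look.py; python3 jig.py -75 -15 .13 -8.2
```

```text
2414 jig rect ((-1.6328773498535156, -24.853958129882812), (99.38831329345703, 145.38201904296875), 0.7548148036003113) [-51.0534292  -97.20527318] [49.00301148 47.91988009]
jig now [-0.6 65.2] 0.0381 F [0.9 3.  3.1] j [-22.  41.   7. 119. -12.  21. -13.]
shift [-79.9 -74.5 -92.1] [ 3.000e-02 -1.200e-01  9.014e+01]
```

Request:
send_rows:
  plan: "60 10 0 0 0 0 0;60 10 0 -40 0 0 7;80 0 -15 -80 0 0 14;93 -20 -35 -92 0 0 21;93 -40 -55 -92 0 0 28;93 -60 -75 -92 0 0 35;93 -80 -75 -92 0 0 42;93 -80 -75 -92 0 0 49"

```text
t: 15.37
position: [0.4826, 0.0451, 0.1299]
ee_rot: [180.0, 0.1, 32.4]
wrist_force: [0.0, 0.0, 0.1]
grip_width: 0.0919
grip_force: 0.0
```

```bash
python3 jig.py -75 -15 .13 -8.2
```

```text
jig now [-78.  -18.8] 0.1299 F [0.  0.  0.1] j [-28.  30.  23. 129. -26.  25. -41.]
shift [ 4.8 -0.9 -0.1] [4.000e-02 1.200e-01 4.057e+01]
```

Request:
send_rows:
  plan: "93 5 -4 0 0 0 7;93 5 -4 0 0 0 14;93 5 -4 0 0 0 21;93 5 -4 0 0 0 28;93 5 -4 0 0 0 35;93 5 -4 0 0 0 40.6;93 5 -4 0 0 0 40.6;93 5 -4 0 0 0 40.6"

```text
t: 16.03
position: [0.4867, 0.0546, 0.1292]
ee_rot: [180.0, 0.0, -7.5]
wrist_force: [-0.0, -0.5, 0.2]
grip_width: 0.0928
grip_force: 0.0
```

```bash
python3 jig.py -72 -12 .038 -8.2
```

```text
jig now [-75.3  -8.8] 0.1292 F [-0.  -0.5  0.2] j [-37.  33.  34. 129. -39.  29. -69.]
shift [ 3.4  3.2 91.2] [0.05 0.05 0.74]
```

Request:
send_rows:
  plan: "93 0 2 35 0 0 0.7;93 0 2 65 0 0 0.7;93 0 2 85 0 0 0.7;93 0 2 91 0 0 0.7;93 6 2 91 0 0 0.7;93 12 2 91 0 0 0.7;93 16 2 91 0 0 0.7;93 19 2 91 0 0 0.7"

```text
t: 16.7
position: [0.5062, 0.0501, 0.0395]
ee_rot: [-180.0, -0.0, -8.3]
wrist_force: [-6.0, -0.4, 4.6]
grip_width: 0.0929
grip_force: 3.0
```

Request:
send_rows:
  plan: "93 2 0 0 0 0 0;93 3 0 0 0 0 0;93 4 0 0 0 0 0;93 5 0 0 0 0 0;93 5 0 0 0 0 0"

```text
t: 17.12
position: [0.5093, 0.0498, 0.0391]
ee_rot: [-180.0, 0.1, -8.3]
wrist_force: [-4.8, 0.4, 2.7]
grip_width: 0.0929
grip_force: 2.7
```

```bash
python3 jig.py -50 -12 .038 -8.2
```

```text
jig now [-52.3 -10.4] 0.0391 F [-4.8  0.4  2.7] j [-26.  41.  22. 129. -49.  19. -61.]
shift [2.3 1.6 1.1] [-0.04  0.12 -0.09]
```

Request:
send_rows:
  plan: "93 1 0 0 0 0 0;93 2 0 0 0 0 0;93 3 0 0 0 0 0;93 3 0 0 0 0 0"

```text
t: 17.45
position: [0.5124, 0.0494, 0.0391]
ee_rot: [-180.0, 0.1, -8.3]
wrist_force: [-5.4, 0.3, 4.8]
grip_width: 0.0932
grip_force: 2.7
```

Request:
send_rows:
  plan: "93 1 0 0 0 0 0;93 2 0 0 0 0 0;93 3 0 0 0 0 0;93 3 0 0 0 0 0"

```text
t: 17.78
position: [0.5143, 0.0491, 0.039]
ee_rot: [-179.9, 0.2, -8.3]
wrist_force: [-7.4, 1.8, 5.8]
grip_width: 0.0936
grip_force: 4.0
```

Request:
send_rows:
  plan: "93 1 0 0 0 0 0;93 2 0 0 0 0 0;93 2 0 0 0 0 0;93 2 0 0 0 0 0"

```text
t: 18.12
position: [0.5144, 0.0491, 0.0389]
ee_rot: [-179.9, 0.4, -8.3]
wrist_force: [-12.7, 2.6, 9.5]
grip_width: 0.0928
grip_force: 6.4
```

```bash
python3 jig.py -50 -12 .038 -8.2; python3 look.py
```

```text
jig now [-47.1 -10.3] 0.0389 F [-12.7   2.6   9.5] j [-27.  41.  22. 128. -48.  20. -61.]
shift [-2.9  1.7  1. ] [-0.09  0.4  -0.09]
674 jig rect ((14.8812255859375, -49.84613037109375), (84.55596923828125, 102.13191223144531), 0.15001724660396576) [ -27.33665717 -100.98735089] [57.23536183  1.32691517]
```

Request:
send_rows:
  plan: "93 -10 0 0 0 0 0;93 -15 0 -40 0 0 0;75 -15 -10 -80 0 0 -7;60 0 -25 -92 0 0 -14;60 15 -40 -92 0 0 -21;60 30 -60 -92 0 0 -28;60 50 -85 -92 0 0 -35;60 57 -92 -92 0 0 -42"

```text
t: 18.83
position: [0.5917, 0.1352, 0.1315]
ee_rot: [179.9, -0.3, 34.2]
wrist_force: [0.7, -0.1, -0.3]
grip_width: 0.0613
grip_force: 0.0
```

```bash
python3 jig.py 10 78 .13 81.8; python3 look.py
```

```text
jig now [17.1 85.9] 0.1315 F [ 0.7 -0.1 -0.3] j [-35.  36.  26. 114. -26.  35. -48.]
shift [-10.6   1.    1.4] [  0.18  -0.24 -47.57]
2480 jig rect ((8.563777923583984, -22.382705688476562), (149.4609375, 100.282958984375), 89.83850860595703) [-41.66989333 -97.15915232] [58.82169266 52.24680175]
```

Request:
send_rows:
  plan: "55 -10 1 0 0 0 -7;55 -10 1 0 0 0 -14;55 -10 1 0 0 0 -21;55 -10 1 0 0 0 -28;55 -10 1 0 0 0 -35;55 -10 1 0 0 0 -42;55 -10 1 0 0 0 -47.5;55 -10 1 0 0 0 -47.5"

```text
t: 19.55
position: [0.5804, 0.1237, 0.1311]
ee_rot: [179.9, -0.0, 81.2]
wrist_force: [0.1, -0.3, 0.3]
grip_width: 0.0547
grip_force: 0.0
```

```bash
python3 jig.py 10 75 .038 81.8
```

```text
jig now [ 7.6 72.9] 0.1311 F [ 0.1 -0.3  0.3] j [-26.  34.  12. 115. -12.  32. -14.]
shift [ 2.1  2.3 93.1] [ 0.06 -0.01 -0.56]
```

Request:
send_rows:
  plan: "55 3 2 35 0 0 -0.6;55 3 2 65 0 0 -0.6;55 3 2 87 0 0 -0.6;55 3 2 93 0 0 -0.6;55 -3 2 93 0 0 -0.6;55 -8 2 93 0 0 -0.6;55 -11 2 93 0 0 -0.6;55 -12 2 93 0 0 -0.6"

```text
t: 20.22
position: [0.5813, 0.1125, 0.0389]
ee_rot: [179.9, -0.1, 81.7]
wrist_force: [-0.1, 5.5, -2.5]
grip_width: 0.0551
grip_force: 2.8
```

Request:
send_rows:
  plan: "55 -1 0 0 0 0 0;55 -2 0 0 0 0 0;55 -2 0 0 0 0 0;55 -2 0 0 0 0 0"

```text
t: 20.55
position: [0.5812, 0.1124, 0.0389]
ee_rot: [179.9, -0.2, 81.8]
wrist_force: [-0.8, 7.8, -0.2]
grip_width: 0.055
grip_force: 3.7
```

Request:
send_rows:
  plan: "55 -1 0 0 0 0 0;55 -2 0 0 0 0 0;55 -2 0 0 0 0 0;55 -2 0 0 0 0 0"

```text
t: 20.88
position: [0.5811, 0.1122, 0.0389]
ee_rot: [179.9, -0.3, 81.8]
wrist_force: [0.4, 12.4, -0.4]
grip_width: 0.0549
grip_force: 6.3
```

```bash
python3 jig.py 10 60 .038 81.8;python3 look.py
```

```text
jig now [ 9.9 61.7] 0.0389 F [ 0.4 12.4 -0.4] j [-21.  42.   8. 118. -14.  21. -10.]
shift [-1.7  0.1  0.9] [ 0.13 -0.28  0.04]
2381 jig rect ((8.035686492919922, -31.092422485351562), (100.43159484863281, 149.802490234375), 0.5311424732208252) [ -41.8626036 -106.0648802] [58.88698473 43.9394985 ]
```

Request:
send_rows:
  plan: "55 12 0 0 0 0 0;55 20 0 -40 0 0 0;55 40 0 -80 0 0 0;55 60 0 -120 0 0 0;55 60 0 -150 0 0 0;55 60 0 -150 0 0 0"

```text
t: 21.43
position: [0.592, 0.1698, 0.195]
ee_rot: [179.4, -0.3, 81.8]
wrist_force: [-1.0, -0.3, -1.1]
grip_width: 0.0553
grip_force: 0.0
```

```bash
sed -i 's/np.ones((2,2)/np.ones((3,3)/; s/<.0305/<.0295/' look.py; python3 look.py; python3 - <<'E'
from jig import *
w=cam('wrist'); C=cloud(w); J=(C[...,:2]-O)@M*1000; z=C[...,2]
def rep(nm,x,y,zz):
    m=(J[...,0]>x[0])&(J[...,0]<x[1])&(J[...,1]>y[0])&(J[...,1]<y[1])&(z>zz[0])&(z<zz[1]); p=J[m]
    print(nm,len(p),p.min(0).round(1),p.max(0).round(1),p.mean(0).round(1),np.percentile(z[m],97).round(4)) if len(p) else print(nm,0)
    return p
rep('dowA',(55,85),(-90,-60),(.0305,.037)); rep('dowB',(55,85),(5,45),(.0305,.037)); rep('stop',(-20,40),(-135,-90),(.0305,.036))
p=rep('car',(-60,58),(-103,70),(.023,.0295)); print(cv2.minAreaRect(p.astype(np.float32)))
img=w['img']; ok=np.where((J[...,0]>-60)&(J[...,0]<90)&(J[...,1]>-140)&(J[...,1]<75)&(z<.05)); a,b,c,d=ok[0].min(),ok[0].max(),ok[1].min(),ok[1].max(); print(a,b,c,d)
cv2.imwrite('pics/w3.png',cv2.resize(img[a:b,c:d,::-1],None,fx=min(800/(d-c),600/(b-a)),fy=min(800/(d-c),600/(b-a))))
E
```

```text
1880 jig rect ((9.726200103759766, -28.43779754638672), (98.98484802246094, 141.4156036376953), 6.304636001586914) [-40.91576539 -98.71780384] [59.11669395 45.51469161]
dowA 0
dowB 74 [62.4 24.6] [71.2 33.7] [66.4 28.7] 0.0354
stop 0
car 6231 [-38.9 -68.1] [58.  53.6] [ 9.8 -5.5] 0.0289
((9.704631805419922, -7.204662322998047), (121.4397964477539, 96.89836120605469), 89.73384857177734)
266 395 244 394
```

View pics/w3.png

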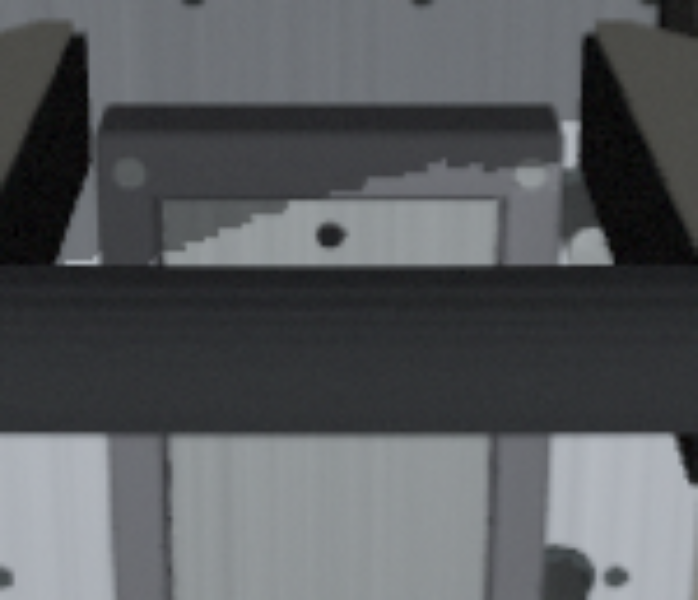

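The crop shows the carrier's left end square between the fingers, with dowel B against its far side at about (590,245) in the crop. Dowel B reads y=28.7 where 25 is expected, so my jig frame is about 4 mm off in y. The carrier's left end at 53.6 is therefore at 50, which is home. The next step is to measure the bar.

```bash
sed -i 's/O=np.array(\[.5625,.0526\])/O=np.array([.5635,.0565])/' jig.py; python3 - <<'E'
from jig import *
for n in('top','side'):
    c=cam(n); C=cloud(c); J=(C[...,:2]-O)@M*1000; z=C[...,2]*1000
    m=(abs(J[...,0]-10)<32)&(J[...,1]>-290)&(J[...,1]<-180)&(z>235)&(z<300); p=np.c_[J[m],z[m]]
    print(n,len(p),p.min(0).round(1),p.max(0).round(1),p.mean(0).round(1), 'top ridge',p[p[:,2]>p[:,2].max()-2].mean(0).round(1))
    d=np.c_[p[:,1]+157,p[:,2]-55]; a=np.arctan2(d[:,1],d[:,0]); rr=np.hypot(*d.T); k=rr>205; print(' angle',np.median(a[k])-.185,np.median(rr[k]))
E
python3 jig.py 10 -240 .36 -8.2
```

```text
top 224 [ -21.8 -235.6  258.5] [  41.3 -223.3  270.5] [   9.5 -229.1  265.8] top ridge [  10.7 -229.3  269. ]
 angle 1.7133055018593337 223.06163486977198
side 161 [ -21.6 -230.5  257.5] [  40.6 -219.1  270.5] [   9.4 -224.7  264.8] top ridge [   8.8 -226.4  269.2]
 angle 1.6973217708667605 220.5601429659369
jig now [  8.6 113.1] 0.1873 F [-0.6 -0.5  0.3] j [-31.  31.  15. 110. -11.  40. -18.]
shift [-353.1    1.9 -172.6] [0.000e+00 3.000e-02 8.991e+01]
```

Request:
send_rows:
  plan: "60 0 0 -41 0 0 7;60 -20 0 -77 0 0 14;60 -45 0 -110 0 0 21;60 -70 0 -143 0 0 28;60 -100 0 -172 0 0 35;60 -141 0 -172 0 0 42;60 -182 1 -172 0 0 49;60 -220 1 -172 0 0 56"

```text
t: 22.3
position: [0.557, -0.0527, 0.3589]
ee_rot: [-180.0, 0.1, 25.3]
wrist_force: [0.4, -0.0, -0.3]
grip_width: 0.0598
grip_force: 0.0
```

```bash
python3 jig.py 10 -228 .36 -8.2
```

```text
jig now [   9.1 -109. ] 0.3589 F [ 0.4 -0.  -0.3] j [-28.  18.  37. 106. -12.  60. -51.]
shift [-65.   99.7  -1.1] [1.000e-02 6.000e-02 3.354e+01]
```

Request:
send_rows:
  plan: "60 -16 25 0 0 0 7;60 -32 50 0 0 0 14;60 -48 75 0 0 0 21;60 -65 99.7 -1 0 0 28;60 -65 99.7 -1 0 0 33.5;60 -65 99.7 -1 0 0 33.5;60 -65 99.7 -1 0 0 33.5"

```text
t: 22.88
position: [0.5425, -0.168, 0.3592]
ee_rot: [180.0, 0.1, -7.6]
wrist_force: [-0.4, 0.3, -0.3]
grip_width: 0.0597
grip_force: 0.0
```

```bash
python3 - <<'E'
from jig import *
w=cam('wrist'); save(w,'w4.png'); C=cloud(w); J=(C[...,:2]-O)@M*1000; z=C[...,2]*1000
m=(abs(J[...,0]-10)<32)&(J[...,1]>-290)&(J[...,1]<-180)&(z>235)&(z<285); p=np.c_[J[m],z[m]]
if len(p): print(len(p),p.min(0),p.max(0),p.mean(0),p[p[:,2]>np.percentile(p[:,2],98)-2].mean(0))
E
python3 jig.py 10 -228 .267 -8.2
```

```text
1331 [ -21.86285177 -234.75996587  259.76014881] [  41.99884937 -222.9057185   268.57222538] [  10.93111664 -228.67082297  265.46053424] [  10.39836144 -228.73540941  266.57066427]
jig now [  11.4 -224.6] 0.3594 F [ 0.4 -0.   0.1] j [-22.  21.  46. 106. -17.  61. -66.]
shift [-1.2  3.4 92.4] [0.   0.11 0.68]
```

View pics/w4.png

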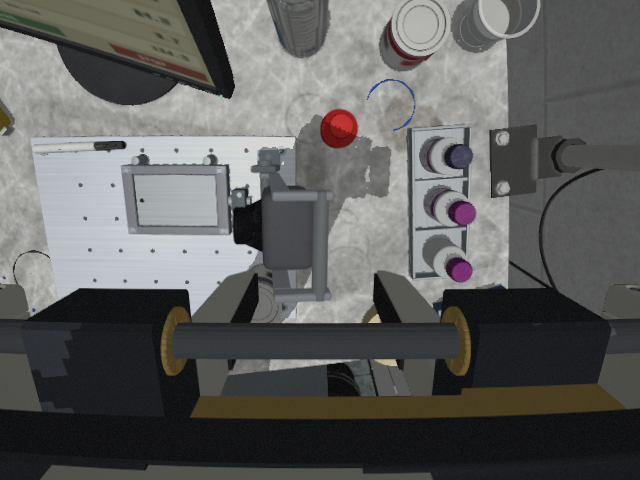

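The wrist view shows the carrier (175,198) touching both dowels at (138,160) and (209,160), with its right end at the end stop (240,200). The bar runs along column 320, and the stray bottle stands in the near compartment at (455,262).

Request:
send_rows:
  plan: "60 -1 3.8 30 0 0 0.7;60 -1 3.8 60 0 0 0.7;60 -1 3.8 85 0 0 0.7;60 -1 3.8 94 0 0 0.7;60 -1 3.8 94 0 0 0.7;60 -1 3.8 94 0 0 0.7"

```text
t: 23.43
position: [0.5417, -0.1716, 0.2668]
ee_rot: [180.0, 0.0, -8.4]
wrist_force: [0.2, 0.6, 1.3]
grip_width: 0.0598
grip_force: 0.0
```

Request:
send_rows:
  plan: "4 0 0 0 0 0 0;4 0 0 0 0 0 0;4 0 0 0 0 0 0;4 0 0 0 0 0 0;4 0 0 0 0 0 0;4 0 0 0 0 0 0;4 0 0 0 0 0 0;4 0 0 0 0 0 0"

```text
t: 24.1
position: [0.5413, -0.1718, 0.2664]
ee_rot: [-180.0, 0.0, -8.4]
wrist_force: [0.1, -0.6, -0.2]
grip_width: 0.0115
grip_force: 22.9
```

Request:
send_rows:
  plan: "4 0 0 0 0 0 0;4 0 0 0 0 0 0;4 0 0 0 0 0 0"

```text
t: 24.35
position: [0.5414, -0.1718, 0.2664]
ee_rot: [-180.0, 0.0, -8.4]
wrist_force: [-0.5, 1.1, 0.7]
grip_width: 0.0107
grip_force: 30.0
```

```bash
python3 jig.py 10 -228 .267 -8.2
```

```text
jig now [  10.6 -229.1] 0.2664 F [-0.5  1.1  0.7] j [-17.  26.  42. 112. -23.  50. -61.]
shift [-0.6 -1.1 -0.6] [-0.01  0.   -0.25]
```

```bash
python3 -c "
import numpy as np
f=np.linspace(1.908,.185,25); y=217.7*np.cos(f); z=217.7*np.sin(f)
for a in(0,8,16):
  print('; '.join('4 0 %.0f %.0f 0 0 0'%(-(y[i]-y[a]),-(z[i]-z[a])) for i in range(a+1,a+9)))
"
```

```text
4 0 -15 -5 0 0 0; 4 0 -30 -8 0 0 0; 4 0 -46 -11 0 0 0; 4 0 -61 -12 0 0 0; 4 0 -77 -12 0 0 0; 4 0 -92 -11 0 0 0; 4 0 -108 -9 0 0 0; 4 0 -123 -6 0 0 0
4 0 -15 4 0 0 0; 4 0 -30 9 0 0 0; 4 0 -44 16 0 0 0; 4 0 -58 23 0 0 0; 4 0 -71 31 0 0 0; 4 0 -84 41 0 0 0; 4 0 -96 51 0 0 0; 4 0 -107 62 0 0 0
4 0 -10 12 0 0 0; 4 0 -20 24 0 0 0; 4 0 -28 37 0 0 0; 4 0 -36 51 0 0 0; 4 0 -43 65 0 0 0; 4 0 -48 80 0 0 0; 4 0 -53 95 0 0 0; 4 0 -56 110 0 0 0
```

Request:
send_rows:
  plan: "4 0 -15 -5 0 0 0; 4 0 -30 -8 0 0 0; 4 0 -46 -11 0 0 0; 4 0 -61 -12 0 0 0; 4 0 -77 -12 0 0 0; 4 0 -92 -11 0 0 0; 4 0 -108 -9 0 0 0; 4 0 -123 -6 0 0 0"

```text
t: 25.02
position: [0.5601, -0.0506, 0.273]
ee_rot: [179.9, -0.1, -8.5]
wrist_force: [1.7, -3.2, -0.0]
grip_width: 0.0111
grip_force: 30.0
```

```bash
python3 jig.py 10 -106 .272 -8.2
```

```text
jig now [  11.9 -106.5] 0.273 F [ 1.7 -3.2 -0. ] j [-31.  25.  43. 113. -23.  50. -74.]
shift [-1.9 -0.5  1. ] [ 0.06 -0.12 -0.29]
```

Following the arc well.

Request:
send_rows:
  plan: "4 0 -15 4 0 0 0; 4 -0.5 -30 9 0 0 0; 4 -1 -44 16 0 0 0; 4 -1 -58 23 0 0 0; 4 -1 -71 31 0 0 0; 4 -1 -84 41 0 0 0; 4 -1.5 -96 51 0 0 0; 4 -1.5 -107 62 0 0 0"

```text
t: 25.68
position: [0.5753, 0.0568, 0.21]
ee_rot: [180.0, -0.2, -8.4]
wrist_force: [6.5, -2.9, 2.1]
grip_width: 0.0114
grip_force: 30.0
```

```bash
python3 jig.py 10 0 .211 -8.2
```

```text
jig now [11.7  1.9] 0.21 F [ 6.5 -2.9  2.1] j [-38.  31.  40. 115. -28.  44. -80.]
shift [-1.7  2.  -1. ] [ 0.02 -0.2  -0.25]
```

Request:
send_rows:
  plan: "4 0 -10 12 0 0 0; 4 0 -19 24 0 0 0; 4 0 -27 37 0 0 0; 4 0 -35 51 0 0 0; 4 0 -42 65 0 0 0; 4 0 -47 80 0 0 0; 4 0 -51 92 0 0 0; 4 0 -53 101 0 0 0"

```text
t: 26.35
position: [0.5827, 0.1089, 0.1081]
ee_rot: [180.0, -0.1, -8.5]
wrist_force: [5.9, -1.1, 2.5]
grip_width: 0.0111
grip_force: 30.0
```

```bash
python3 jig.py 10 57 .101 -8.2
```

```text
jig now [11.5 54.6] 0.1081 F [ 5.9 -1.1  2.5] j [-37.  39.  32. 117. -36.  34. -78.]
shift [-1.6 -2.4  7.1] [ 0.03 -0.13 -0.26]
```

Request:
send_rows:
  plan: "4 0 -0.5 2 0 0 0;4 0 -1 4 0 0 0;4 0 -1.3 6 0 0 0;4 0 -1.5 7 0 0 0;4 0 -1.5 7 0 0 0"

```text
t: 26.77
position: [0.5829, 0.1101, 0.1021]
ee_rot: [180.0, -0.1, -8.5]
wrist_force: [5.8, -1.8, 0.9]
grip_width: 0.0112
grip_force: 30.0
```

Request:
send_rows:
  plan: "4 0 -0.2 1 0 0 0;4 0 -0.3 2 0 0 0;4 0 -0.3 2 0 0 0"

```text
t: 27.02
position: [0.583, 0.1101, 0.1018]
ee_rot: [-179.9, -0.2, -8.5]
wrist_force: [0.1, -1.1, 20.6]
grip_width: 0.0109
grip_force: 30.0
```

Request:
send_rows:
  plan: "4 0 0 -1 0 0 0;36 0 0 -1 0 0 0;36 0 0 -1 0 0 0;36 0 0 -1 0 0 0;36 0 0 -1 0 0 0;36 0 0 -1 0 0 0;36 0 0 -1 0 0 0"

```text
t: 27.6
position: [0.5814, 0.1102, 0.1011]
ee_rot: [180.0, 0.0, -8.4]
wrist_force: [-0.9, 0.2, -0.9]
grip_width: 0.0361
grip_force: 0.0
```

Request:
send_rows:
  plan: "36 0 0 -15 0 0 0;36 0 0 -40 0 0 0;36 0 0 -80 0 0 0;36 0 0 -120 0 0 0;36 0 -40 -150 0 0 0;36 0 -80 -180 0 0 0;36 0 -120 -200 0 0 0;36 0 -160 -200 0 0 0"

```text
t: 28.27
position: [0.6039, 0.253, 0.3026]
ee_rot: [-179.9, -0.2, -8.6]
wrist_force: [0.4, 0.3, -0.2]
grip_width: 0.0361
grip_force: 0.0
```

```bash
sed -i "s/print(len(p)/print(p.shape/" look.py; python3 - <<'E'
from jig import *
s=r.sense(); print(s['position'],s['wrist_force'])
for n in('top','side','wrist'):
    c=cam(n); save(c,n+'9.png'); C=cloud(c); J=(C[...,:2]-O)@M*1000; z=C[...,2]*1000
    def g(x,y,zz):
        m=(J[...,0]>x[0])&(J[...,0]<x[1])&(J[...,1]>y[0])&(J[...,1]<y[1])&(z>zz[0])&(z<zz[1]); return np.c_[J[m],z[m]]
    p=g((-20,40),(40,75),(60,130))
    if len(p): print(n,'bar',len(p),p.mean(0).round(1),'ztop',np.percentile(p[:,2],95).round(1))
    p=g((-60,59),(-60,60),(22,29.5)); 
    if len(p): print('carrier',np.percentile(p,[0.5,99.5],axis=0).round(1).tolist())
    p=g((60,75),(10,45),(30,37)); print('dowB',p.mean(0).round(1) if len(p) else 0)
    m=(z>90)&(z<112)&(abs(C[...,0]-.438)<.04)&(abs(C[...,1]+.3435)<.04); print('bottle',C[m].mean(0).round(4) if m.sum() else 0)
E
```

```text
[0.60393359 0.25301415 0.30263226] [ 0.420435    0.28823789 -0.17248413]
top bar 147 [10.  53.8 99.1] ztop 102.6
carrier [[-41.5, -58.9, 22.3], [50.2, 47.5, 29.4]]
dowB [65.4 21.8 33. ]
bottle [ 0.4355 -0.3435  0.0988]
side bar 214 [10.3 58.7 99.6] ztop 103.3
carrier [[-38.4, -56.8, 22.5], [58.4, 50.5, 29.5]]
dowB [67.2 25.  34.1]
bottle [ 0.4385 -0.3369  0.0981]
wrist bar 665 [11.3 57.3 99.3] ztop 101.6
carrier [[-31.4, -58.5, 22.7], [58.7, 48.8, 29.4]]
dowB [67.4 24.1 33.6]
bottle 0
```

View pics/top9.png

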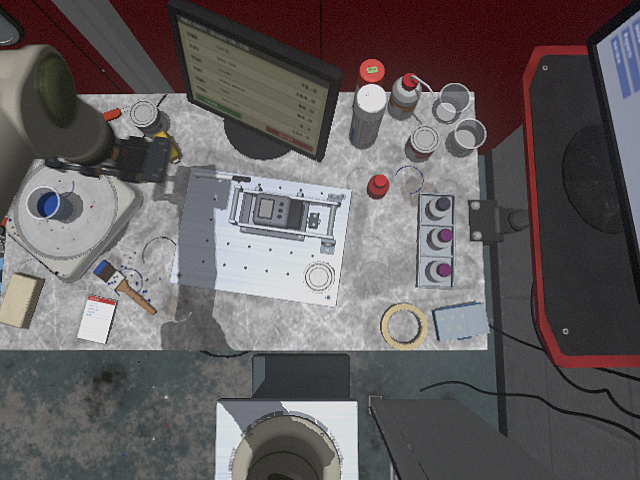

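The top view shows the head down over the carrier at (280,212), all three bottles upright in the tray, the tin and marker in place, and the arm clear at the upper left.

```bash
python3 -c "
from bench import r
print(r.finish_job())"
```

```text
the job is handed in; nothing more can be done
None
```

The job is handed in at about 28 s of the 72 s. By my last measurements the bottle is upright in the empty compartment, the carrier is home against both dowels and the end stop, and the head's nose rests on the panel; the hand-in gave no verdict.

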